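Nest the pots on the bat and empty the mould

TASK

Clear the casting corner: gently stand one of the two free-standing collared terracotta pots in the middle of the round wooden bat and nest the other one into it. Then lift the freshly cast pot out of the plaster mould and nest it on top, so that all three make one upright, fully seated stack on the bat. Set every pot down before letting go, do not tip one over, do not knock the pots against each other or on the bat, and leave the bowl, the brush cup and the book alone.

Things in the scene. Friction and masses are not known exactly. Their poses are not given: they have to be found in the camera images.
- pot_a: A free-standing terracotta pot, 100 mm tall, hollow, open on top, about 0.32 kg. Its top 30 mm is a straight collar, 120 mm outer and 104 mm inner diameter (wall 8 mm). Below it the body tapers from 97 mm outer diameter to 58 mm at the foot (wall 4.5 mm, floor 6 mm). Origin: centre of the foot's underside, z up to the mouth; yaw does not matter.
- pot_b: A second free-standing pot, identical to pot_a in shape and size. Nested in another pot, its collar rests on the other's rim, so it stands 30 mm higher.
- pot_cast: The cast pot, identical to pot_a in shape and size; at the start it hangs in the mould's cavity, its collar resting on the mould's top face, so that its rim is 110 mm above the table.
- mould: Fixed square white plaster mould, 150 x 150 mm and 80 mm high, with a round open cavity of 106 mm diameter and 73 mm depth in its top. Origin at the centre of its underside, on the table; sides along its x and y.
- bat: Fixed round wooden bat (disc), 170 mm in diameter, 18 mm thick, lying on the table. Origin at the centre of its underside; its top is 18 mm higher.
- bowl: Bystander: low terracotta bowl without a collar, 110 mm across the rim, 45 mm high. Origin at the centre of its foot.
- brush_cup: Bystander: black cup of brushes, 80 mm across, cup 100 mm high, brush tips up to 180 mm high. Origin at the centre of its underside.
- book: Bystander: blue book lying flat, 120 x 170 x 26 mm. Origin at the centre of its underside.

How it is judged:
By the outcome, as a careful person would: the job done as asked, in the order asked, and still so for the second after the job is handed in, with the robot touching nothing.
It also fails if it takes over 70 s, if anything falls off the work surface, if the arm or the gripper's body presses on something with over 40 N, if the wrist force passes 120 N, or if a joint passes its speed limit or range.

ROBOT

A 6-joint arm with a two-finger parallel gripper is mounted at the origin on the work surface. World frame = base frame: x ahead of the robot, y to its left, z up, the work surface at z = 0. Lengths are in mm, angles in degrees, forces in N, time in s.
With the tool pointing down it reaches from about 300 to 850 mm from the base axis. Payload 4.2 kg.
Tool frame: the origin (TCP) lies on the centre line of the jaws, within the pads' length; the fingertips stand 14 mm ahead of it and the grasp point (between the pads) lies 5 mm behind it; z points along the fingers, y is the line along which they close (so a half turn about z gives the same grasp; the last joint's range is limited). The gripper opens to 91 mm and grips with 3 to 60 N. Pads are 32 mm wide; open, the fingers measure 118 mm over their backs; the gripper's body (76 mm by 178 mm) begins 60 mm behind the grasp point.
Start: joints at [-65.604, 18.312, 89.639, -0, 72.044, -1.146], TCP at [247.933, -518.817, 227.976] pointing down, gripper open.
Joint ranges: [-177.97, 177.97], [-48.28, 115.42], [12.27, 149.76], [-77.06, 257.06], [2.81, 150.46], [-146.56, 146.56]. Speed limits (degrees/s): [147.25, 147.25, 180, 180, 180, 180].

INTERFACE

Orientations are given as [roll, pitch, yaw] about the fixed x, y, z axes, in that order (R = Rz(yaw) Ry(pitch) Rx(roll)).
In Python, from workcell import * gives the robot as it stands. The module is installed in compiled form; this text tells all that it offers.
- The arm moves only by the shell command python3 -m crank 'ROWS' [FORCE]. ROWS is JSON, a list of rows, each an object of numbers: "grip": the finger opening in m, from 0 to 0.0912; "x", "y", "z": the shift along the tool's x, y, z in m; "yaw": the turn about the tool's z in rad. In form: [{"grip": .., "x": .., "y": .., "z": .., "yaw": ..}, ...]. A call has exactly 5 rows; each row is the pose to reach, as a shift and turn from the pose commanded when the call began, along the tool's axes at that moment; what a row does not reach only later rows make up. A row lasts 1/12 s, in which the tool goes at most 41.7 mm and 7.16 degrees, less where a joint would pass 70% of its speed; a pose out of reach is approached as far as the arm can. A call with a gripper value outside its range is refused whole. The fingers move at their own pace and stop on an object; FORCE is the grip in N (left out, the last holds). Time passes only in rows, so rows that repeat a pose let the fingers close, or fill a call up. It gives the time, the measured TCP pose, the force, the opening and the grip force at its end, in the units of the state.
- state(): the state, without advancing time (a new reading comes with each control period).
- grab_frame(name): name is "side" or "top" or "wrist"; returns the picture (384x512x3 uint8, red, green, blue); there is no depth.
- camera_model(name): a dict with "intrinsics" (3x3 intrinsics, pixels), "R" (3x3) and "t" (3): a world point X has camera coordinates R X + t. Camera axes: x right, y down, z forward; pixel columns grow to the right and rows downward; lengths in mm; the calibration is good to about 2 mm. A picture is of the moment at which its call begins: read the wrist's pose just before it. camera_model takes no time and is no camera call; for the wrist camera it gives the pose at the moment of the call.
- job_done(): hands the job in; it is judged then, once.
The state is a dict: "time_s": time; "qpos": joint angles; "qvel": joint speeds; "effort": joint torques, N m; "ee_pos": TCP position; "ee_rot": TCP orientation; "force": force on the tool from outside, world axes, zero at the start; "torque": the same for the moment, N m; "gripper_width": finger opening in mm; "gripper_force": force on a finger pad.
Only numpy, scipy, OpenCV 4.12 (cv2) and the standard library are available. Lean on these libraries where they do the work, as an engineer would, in place of code of your own. Each camera call takes 0.05 s, during which the arm holds its last target. There are 200 camera calls.

## Working session

There is one attempt and no reset: what is moved stays moved. The work goes in short steps, Python scripts to look and compute and a shell command to move; the robot and the scene stay as the last step left them, time stands still between calls to the robot, and variables do not carry over. Pictures are saved under pics/ and viewed, at most 10 in all, crops included, and the job is handed in when it is done.

```bash
mkdir -p pics
python3 - <<'E'
from workcell import *
import cv2,numpy as np
s=state();print(s)
ims=[]
for n in ["side","top","wrist"]:
    im=grab_frame(n);cv2.imwrite(f"pics/{n}0.png",im[:,:,::-1]);m=camera_model(n);print(n,m)
    ims.append(im)
a=cv2.resize(np.hstack(ims[:2]),(800,300));
E
```

```text
{'time_s': 0.0, 'qpos': array([-6.56029748e+01,  1.83527903e+01,  8.97045548e+01,  3.24649884e-04,
        7.20411898e+01, -1.14543354e+00]), 'qvel': array([-0.0212774 , -0.01701568, -0.0030448 , -0.04525478,  0.02329492,
       -0.04186825]), 'effort': array([ 1.06431132e-04, -4.12457013e+01, -2.31974334e+01,  7.27694621e-02,
        4.58022463e-02, -1.62809711e-04]), 'ee_pos': array([ 247.74931373, -518.39033368,  227.1212544 ]), 'ee_rot': array([-1.79901491e+02, -2.27833325e-03,  2.55423564e+01]), 'force': array([-0.93833947, -0.22631878,  1.11775201]), 'torque': array([-0.01054926, -0.04083168, -0.00524666]), 'gripper_force': 0.0, 'gripper_width': 91.12198971424314}
side {'intrinsics': array([[380.8494797 ,   0.        , 254.46847413],
       [  0.        , 380.8494797 , 192.52070844],
       [  0.        ,   0.        ,   1.        ]]), 'R': array([[-0.80130964, -0.59784798, -0.02192389],
       [-0.33904657,  0.48401511, -0.80670738],
       [ 0.49289987, -0.63898918, -0.59054428]]), 't': array([513.75077788, 253.04178171, 888.33179834])}
top {'intrinsics': array([[377.06688323,   0.        , 250.1712361 ],
       [  0.        , 377.06688323, 192.014575  ],
       [  0.        ,   0.        ,   1.        ]]), 'R': array([[ 8.39720769e-04, -9.99998328e-01, -1.62437329e-03],
       [-9.88455846e-01, -5.83922196e-04, -1.51508083e-01],
       [ 1.51506881e-01,  1.73284576e-03, -9.88454684e-01]]), 't': array([-15.01811029, 607.76469646, 939.57383046])}
wrist {'intrinsics': array([[332.06125832,   0.        , 255.91464659],
       [  0.        , 332.06125832, 194.37926002],
       [  0.        ,   0.        ,   1.        ]]), 'R': array([[ 4.31530120e-01, -9.02098366e-01, -5.41857764e-04],
       [-8.68666753e-01, -4.15699545e-01,  2.69466066e-01],
       [-2.43310147e-01, -1.15812030e-01, -9.63009733e-01]]), 't': array([-575.55534575,  -29.38915947,  392.57315662])}
```

View pics/top0.png

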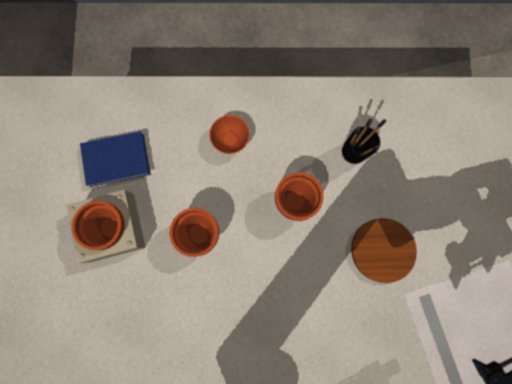

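View pics/side0.png

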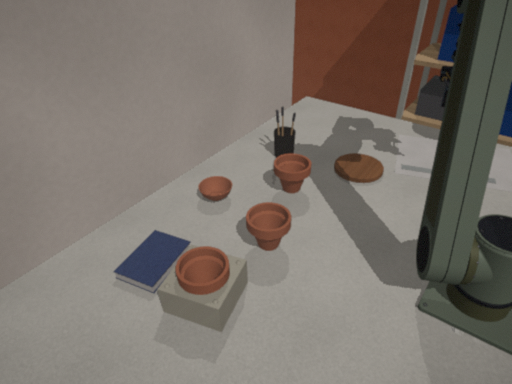

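The top view shows pots at about (298,196) and (194,231), the cast pot in the mould at (98,225) and the bat at (384,250). The bowl is at (229,134), the brush cup at (361,143) and the book at (115,158). The side view shows all pots upright, with the cast pot seated in the mould.

```bash
cat > h.py <<'E'
import numpy as np, cv2
from scipy.optimize import least_squares
from workcell import *
def cast(px,m,z):
    px=np.asarray(px,float).reshape(-1,2); K,R,t=m["intrinsics"],m["R"],m["t"]
    d=np.c_[px,np.ones(len(px))]@np.linalg.inv(K).T@R; C=-R.T@t
    return (C+d*((z-C[2])/d[:,2])[:,None])[:,:2], C
def mask(im,kind="pot"):
    h=cv2.cvtColor(im,cv2.COLOR_RGB2HSV)
    lo,hi=((0,140,40),(14,255,255))
    return cv2.morphologyEx(cv2.inRange(h,lo,hi),cv2.MORPH_OPEN,np.ones((3,3)))
def blobs(im,amin=300):
    cs,_=cv2.findContours(mask(im),cv2.RETR_EXTERNAL,cv2.CHAIN_APPROX_NONE)
    return [c[:,0,:] for c in cs if cv2.contourArea(c)>amin]
def circ(px,m,z,r,far=True):
    P,C=cast(px,m,z); c=P.mean(0)
    for _ in range(3):
        u=c-C[:2]; Q=P[(P-c)@u>-0.2*r*np.linalg.norm(u)] if far else P
        s=least_squares(lambda v:np.hypot(*(Q-v).T)-r,c,loss="soft_l1",f_scale=1.5); c=s.x
    return c,np.sqrt(np.mean((np.hypot(*(Q-c).T)-r)**2)),np.median(np.hypot(*(Q-c).T)),len(Q)
E
python3 - <<'E'
from h import *
im=cv2.imread("pics/top0.png")[:,:,::-1].copy(); m=camera_model("top")
hsv=cv2.cvtColor(im,cv2.COLOR_RGB2HSV)
for p in [(298,196),(310,180),(281,196),(384,250),(98,225),(115,158),(229,134)]: print(p,hsv[p[1],p[0]])
for b in blobs(im):
    c0=b.mean(0)
    for z,r in ((100,60),(110,60),(18,85),(45,55)):
        c,e,md,n=circ(b,m,z,r); print(c0.round(),z,c.round(1),"rms",e.round(2),"medr",md.round(1),n)
# cup: dark blob, top face z=100
E
```

```text
(298, 196) [  8 195  81]
(310, 180) [  8 197 123]
(281, 196) [  8 195  85]
(384, 250) [ 12 194 126]
(98, 225) [  8 201  66]
(115, 158) [112 158  92]
(229, 134) [  9 200 170]
[384. 250.] 100 [ 458.5 -354.4] rms 7.27 medr 64.1 85
[384. 250.] 110 [ 458.8 -350. ] rms 6.95 medr 64.0 86
[384. 250.] 18 [ 458.7 -362. ] rms 2.38 medr 84.2 105
[384. 250.] 45 [ 458.5 -383.8] rms 11.06 medr 60.6 77
[194. 232.] 100 [500.9 120.1] rms 1.66 medr 59.3 79
[194. 232.] 110 [500.1 117.8] rms 1.99 medr 59.2 79
[194. 232.] 18 [497.3 109.9] rms 16.57 medr 77.3 99
[194. 232.] 45 [506.4 138.1] rms 3.34 medr 56.3 70
[ 97. 225.] 100 [518.4 359.8] rms 0.95 medr 59.7 79
[ 97. 225.] 110 [517.5 355. ] rms 1.25 medr 59.6 79
[ 97. 225.] 18 [520.  370.4] rms 14.46 medr 77.1 99
[ 97. 225.] 45 [523.8 392.3] rms 3.82 medr 56.9 70
[299. 196.] 100 [ 589.  -133.1] rms 1.89 medr 58.9 76
[299. 196.] 110 [ 587.  -131.2] rms 2.23 medr 58.7 77
[299. 196.] 18 [ 583.7 -127.2] rms 16.61 medr 77.1 97
[299. 196.] 45 [ 604.6 -147.2] rms 2.83 medr 55.8 69
[229. 134.] 100 [735.5  35.1] rms 7.87 medr 56.2 72
[229. 134.] 110 [731.7  34.4] rms 8.15 medr 56.1 72
[229. 134.] 18 [733.8  39. ] rms 20.12 medr 77.2 79
[229. 134.] 45 [762.1  40.7] rms 2.28 medr 54.0 63
```

```bash
cat >> h.py <<'E'
def to(x,y,z,yaw=None):
    s=state();p=s["ee_pos"];a=np.radians(s["ee_rot"][2]);d=np.array([x,y,z])-p
    print("pos",p.round(1),"yaw",s["ee_rot"][2].round(2),"rp",s["ee_rot"][:2].round(2),"t",s["time_s"],"F",s["force"].round(1),"w",s["gripper_width"].round(1),"gf",s["gripper_force"])
    print("tool shift mm x %.1f y %.1f z %.1f"%(d[0]*np.cos(a)+d[1]*np.sin(a), d[0]*np.sin(a)-d[1]*np.cos(a), -d[2]))
E
python3 -m crank '[{"grip":0.09,"x":0.036,"y":-0.015,"z":0,"yaw":0},{"grip":0.08,"x":0.073,"y":-0.03,"z":0,"yaw":0},{"grip":0.07,"x":0.11,"y":-0.045,"z":0,"yaw":0},{"grip":0.06,"x":0.147,"y":-0.06,"z":0,"yaw":0},{"grip":0.06,"x":0.185,"y":-0.076,"z":0,"yaw":0}]' 30
python3 -m crank '[{"grip":0.06,"x":0.03,"y":-0.012,"z":0,"yaw":0},{"grip":0.06,"x":0.06,"y":-0.024,"z":0,"yaw":0},{"grip":0.06,"x":0.073,"y":-0.03,"z":0,"yaw":0},{"grip":0.06,"x":0.073,"y":-0.03,"z":0,"yaw":0},{"grip":0.06,"x":0.073,"y":-0.03,"z":0,"yaw":0}]'
python3 - <<'E'
from h import *
to(565,-83,228)
m=camera_model("wrist");im=grab_frame("wrist");cv2.imwrite("pics/w1.png",im[:,:,::-1])
h=cv2.cvtColor(im,cv2.COLOR_RGB2HSV)
cs,_=cv2.findContours(cv2.inRange(h,(0,110,30),(20,255,255)),cv2.RETR_EXTERNAL,cv2.CHAIN_APPROX_NONE)
for c in cs:
    if cv2.contourArea(c)>2000:
        b=c[:,0,:]; print(b.min(0),b.max(0),circ(b,m,18,85))
E
```

```text
time_s: 0.57
ee_pos: [382.8, -369.0, 227.7]
ee_rot: [-180.0, 0.0, 25.5]
force: [0.7, -0.3, -0.4]
gripper_width: 66.2
gripper_force: 0.0
time_s: 0.98
ee_pos: [435.1, -311.5, 227.7]
ee_rot: [-180.0, 0.0, 25.7]
force: [-0.1, -1.4, 1.1]
gripper_width: 59.9
gripper_force: 0.0Traceback (most recent call last):
  File "<stdin>", line 2, in <module>
  File "h.py", line 23, in to
    print("pos",p.round(1),"yaw",s["ee_rot"][2].round(2),"rp",s["ee_rot"][:2].round(2),"t",s["time_s"],"F",s["force"].round(1),"w",s["gripper_width"].round(1),"gf",s["gripper_force"])
                                                                                                                                   ^^^^^^^^^^^^^^^^^^^^^^^^
AttributeError: 'float' object has no attribute 'round'
```

```bash
sed -i 's/s\["gripper_width"\].round(1)/round(s["gripper_width"],1)/' h.py
python3 - <<'E'
from h import *
to(565,-83,228)
m=camera_model("wrist");im=grab_frame("wrist");cv2.imwrite("pics/w1.png",im[:,:,::-1])
h=cv2.cvtColor(im,cv2.COLOR_RGB2HSV)
cs,_=cv2.findContours(cv2.inRange(h,(0,110,30),(20,255,255)),cv2.RETR_EXTERNAL,cv2.CHAIN_APPROX_NONE)
for c in cs:
    if cv2.contourArea(c)>2000:
        b=c[:,0,:]; print(b.min(0),b.max(0),circ(b,m,18,85))
E
```

```text
pos [ 435.1 -311.5  227.7] yaw 25.66 rp [-1.7999e+02  5.0000e-02] t 0.9833 F [-0.1 -1.4  1.1] w 59.9 gf 0.0
tool shift mm x 216.0 y -149.7 z -0.3
[176 325] [413 347] (array([ 305.2246641 , -437.32133249]), np.float64(42.14071713255381), np.float64(108.44971807949784), 1140)
[237  96] [385 242] (array([ 463.93076273, -365.65142871]), np.float64(10.162621076905394), np.float64(84.88656337298812), 257)
```

View pics/w1.png

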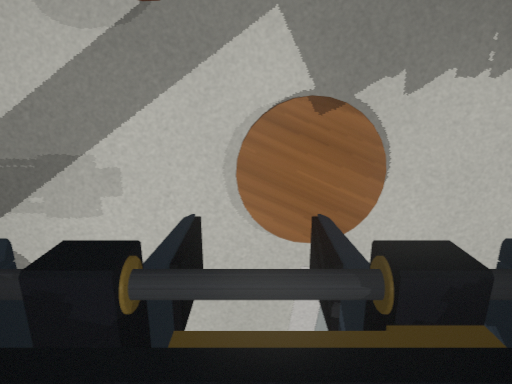

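The wrist view shows the bat centred at about (311,168). A finger hides its lower edge and a shadow notches its upper edge, so I'll fit the circle robustly and move on to pot 1.

```bash
cat >> h.py <<'E'
def rfit(px,m,z,r,c0=None):
    P,C=cast(px,m,z); c=np.median(P,0) if c0 is None else np.array(c0,float)
    for f in (8,4,2.5,1.5,1.5):
        Q=P[abs(np.hypot(*(P-c).T)-r)<2.5*f]
        c=least_squares(lambda v:np.hypot(*(Q-v).T)-r,c,loss="cauchy",f_scale=1).x
    return c.round(1),len(Q),len(P)
E
python3 - <<'E'
from h import *
m=camera_model("wrist");im=cv2.imread("pics/w1.png")[:,:,::-1].copy()
for lo in ((5,110,60),(8,120,40),(5,90,30)):
    h=cv2.cvtColor(im,cv2.COLOR_RGB2HSV)
    cs,_=cv2.findContours(cv2.inRange(h,lo,(20,255,255))[:300],cv2.RETR_EXTERNAL,cv2.CHAIN_APPROX_NONE)
    b=max(cs,key=cv2.contourArea)[:,0,:]
    for r in (83,84,85,86): print(lo,r,rfit(b,m,18,r,(460,-363)))
m=camera_model("top");im=cv2.imread("pics/top0.png")[:,:,::-1].copy()
for b in blobs(im,2500): print(b.mean(0).round(),rfit(b,m,18,85,(460,-363)))
E
python3 -m crank '[{"grip":0.06,"x":0.033,"y":-0.023,"z":-0.004,"yaw":0},{"grip":0.06,"x":0.066,"y":-0.046,"z":-0.008,"yaw":0},{"grip":0.06,"x":0.099,"y":-0.069,"z":-0.012,"yaw":0},{"grip":0.06,"x":0.132,"y":-0.092,"z":-0.016,"yaw":0},{"grip":0.06,"x":0.165,"y":-0.115,"z":-0.02,"yaw":0}]'
python3 -m crank '[{"grip":0.06,"x":0.026,"y":-0.018,"z":0,"yaw":0},{"grip":0.06,"x":0.051,"y":-0.035,"z":0,"yaw":0},{"grip":0.06,"x":0.051,"y":-0.035,"z":0,"yaw":0},{"grip":0.06,"x":0.051,"y":-0.035,"z":0,"yaw":0},{"grip":0.06,"x":0.051,"y":-0.035,"z":0,"yaw":0}]'
python3 - <<'E'
from h import *
to(565,-83,248)
m=camera_model("wrist");im=grab_frame("wrist");cv2.imwrite("pics/w2.png",im[:,:,::-1])
for b in blobs(im,1500): print(b.min(0),b.max(0),rfit(b,m,100,60),circ(b,m,100,60))
E
```

```text
(5, 110, 60) 83 (array([ 461.7, -369. ]), 391, 443)
(5, 110, 60) 84 (array([ 461.4, -369.2]), 389, 443)
(5, 110, 60) 85 (array([ 460.3, -369.2]), 386, 443)
(5, 110, 60) 86 (array([ 458.6, -368.6]), 269, 443)
(8, 120, 40) 83 (array([ 461.7, -368.9]), 389, 441)
(8, 120, 40) 84 (array([ 461.4, -369.2]), 387, 441)
(8, 120, 40) 85 (array([ 460.1, -369.3]), 384, 441)
(8, 120, 40) 86 (array([ 458.5, -368.7]), 268, 441)
(5, 90, 30) 83 (array([ 461.9, -368.9]), 394, 445)
(5, 90, 30) 84 (array([ 461.4, -369.1]), 392, 445)
(5, 90, 30) 85 (array([ 460.7, -369.5]), 389, 445)
(5, 90, 30) 86 (array([ 459. , -369.5]), 321, 445)
[384. 250.] (array([ 462.7, -365.4]), 112, 179)
time_s: 1.45
ee_pos: [534.3, -137.1, 248.2]
ee_rot: [180.0, 0.0, 25.4]
force: [0.1, -0.8, 0.2]
gripper_width: 60.1
gripper_force: 0.0
time_s: 1.87
ee_pos: [564.7, -84.9, 247.7]
ee_rot: [180.0, 0.1, 25.5]
force: [-0.1, 0.7, -1.1]
gripper_width: 59.8
gripper_force: 0.0
pos [564.7 -84.9 247.7] yaw 25.47 rp [1.7998e+02 7.0000e-02] t 1.8667 F [-0.1  0.7 -1.1] w 59.8 gf 0.0
tool shift mm x 1.1 y -1.5 z -0.3
[255 118] [379 239] (array([ 592.7, -135.8]), 312, 616) (array([ 599.96564946, -130.76354646]), np.float64(6.860837367841586), np.float64(59.14374242894039), 295)
[ 0 82] [100 210] (array([509.1, 112.2]), 208, 366) (array([516.26011951,  96.64488428]), np.float64(8.693330555063316), np.float64(59.189657876280116), 244)
```

View pics/w2.png

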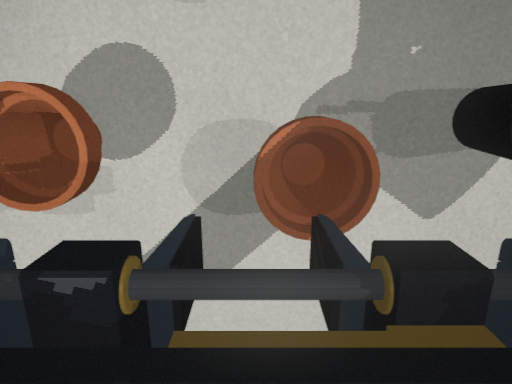

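The view shows pot 1's rim spanning columns 255–379 and rows 118–239, with pot 2 at the left edge. The wrist and top estimates differ by 3–4 mm, so I'll go down to just above the rim and check it against the fingertips.

```bash
python3 -m crank '[{"grip":0.05,"x":0.0024,"y":0,"z":0.025,"yaw":0},{"grip":0.045,"x":0.0024,"y":0,"z":0.055,"yaw":0},{"grip":0.04,"x":0.0024,"y":0,"z":0.085,"yaw":0},{"grip":0.04,"x":0.0024,"y":0,"z":0.11,"yaw":0},{"grip":0.04,"x":0.0024,"y":0,"z":0.12,"yaw":0}]'
python3 -m crank '[{"grip":0.04,"x":0,"y":0,"z":0,"yaw":0},{"grip":0.04,"x":0,"y":0,"z":0,"yaw":0},{"grip":0.04,"x":0,"y":0,"z":0,"yaw":0},{"grip":0.04,"x":0,"y":0,"z":0,"yaw":0},{"grip":0.04,"x":0,"y":0,"z":0,"yaw":0}]'
python3 - <<'E'
from h import *
to(566.9,-84,128)
m=camera_model("wrist");im=grab_frame("wrist");cv2.imwrite("pics/w3.png",im[:,:,::-1])
for b in blobs(im,1500): print(b.min(0),b.max(0),rfit(b,m,100,60,(591,-134)))
E
```

```text
time_s: 2.33
ee_pos: [564.5, -83.8, 124.6]
ee_rot: [-179.8, 0.3, 25.4]
force: [-0.6, 0.3, -1.0]
gripper_width: 40.0
gripper_force: 0.0
time_s: 2.75
ee_pos: [568.3, -82.7, 129.6]
ee_rot: [179.9, -0.1, 25.5]
force: [-0.8, 0.5, -0.2]
gripper_width: 40.1
gripper_force: 0.0
pos [568.3 -82.7 129.6] yaw 25.54 rp [ 1.7989e+02 -1.5000e-01] t 2.75 F [-0.8  0.5 -0.2] w 40.1 gf 0.0
tool shift mm x -1.8 y 0.6 z 1.6
[254 135] [449 268] (array([ 592.9, -136.3]), 375, 616)
[  0 123] [ 40 237] (array([ 591., -134.]), 0, 247)
```

View pics/w3.png

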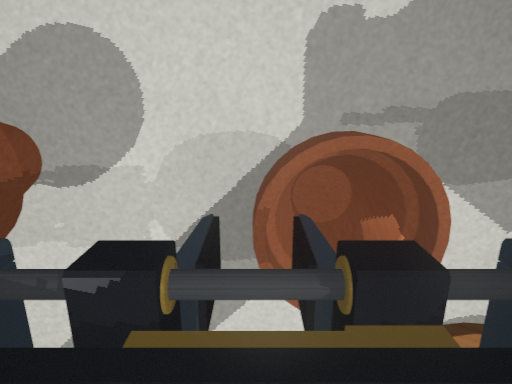

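The rim's left wall is at columns 254–268 (row about 222), between the fingertips at 219 and 294. Its middle is about 3 mm off centre along tool y, which agrees with the fit. I'll correct, descend and close.

```bash
python3 -m crank '[{"grip":0.04,"x":-0.001,"y":0.003,"z":0.003,"yaw":0},{"grip":0.04,"x":-0.001,"y":0.003,"z":0.012,"yaw":0},{"grip":0.04,"x":-0.001,"y":0.003,"z":0.024,"yaw":0},{"grip":0.035,"x":-0.001,"y":0.003,"z":0.034,"yaw":0},{"grip":0.03,"x":-0.001,"y":0.003,"z":0.039,"yaw":0}]' 35
python3 -m crank '[{"grip":0.022,"x":0,"y":0,"z":0,"yaw":0},{"grip":0.016,"x":0,"y":0,"z":0,"yaw":0},{"grip":0.012,"x":0,"y":0,"z":0,"yaw":0},{"grip":0.008,"x":0,"y":0,"z":0,"yaw":0},{"grip":0.004,"x":0,"y":0,"z":0,"yaw":0}]' 35
python3 -m crank '[{"grip":0.002,"x":0,"y":0,"z":0,"yaw":0},{"grip":0.0,"x":0,"y":0,"z":0,"yaw":0},{"grip":0.0,"x":0,"y":0,"z":0,"yaw":0},{"grip":0.0,"x":0,"y":0,"z":0,"yaw":0},{"grip":0.0,"x":0,"y":0,"z":0,"yaw":0}]' 35
```

```text
time_s: 3.22
ee_pos: [566.7, -85.4, 87.0]
ee_rot: [-179.9, 0.1, 25.5]
force: [-0.9, 0.1, -0.9]
gripper_width: 31.7
gripper_force: 0.0
time_s: 3.63
ee_pos: [568.0, -85.5, 89.4]
ee_rot: [180.0, -0.0, 25.5]
force: [-0.3, 0.6, 0.4]
gripper_width: 9.9
gripper_force: 33.1
time_s: 4.05
ee_pos: [568.0, -85.5, 89.4]
ee_rot: [180.0, -0.0, 25.5]
force: [-1.0, 0.9, 3.8]
gripper_width: 9.7
gripper_force: 33.2
```

```bash
python3 -m crank '[{"grip":0,"x":0,"y":0,"z":-0.003,"yaw":0},{"grip":0,"x":0,"y":0,"z":-0.012,"yaw":0},{"grip":0,"x":0,"y":0,"z":-0.026,"yaw":0},{"grip":0,"x":0,"y":0,"z":-0.04,"yaw":0},{"grip":0,"x":0,"y":0,"z":-0.05,"yaw":0}]'
python3 -m crank '[{"grip":0,"x":0,"y":0,"z":-0.01,"yaw":0},{"grip":0,"x":0,"y":0,"z":-0.02,"yaw":0},{"grip":0,"x":0,"y":0,"z":-0.03,"yaw":0},{"grip":0,"x":0,"y":0,"z":-0.03,"yaw":0},{"grip":0,"x":0,"y":0,"z":-0.03,"yaw":0}]'
python3 - <<'E'
from h import *
to(434.5,-311.5,169)
im=grab_frame("wrist");cv2.imwrite("pics/w4.png",im[:,:,::-1]);m=camera_model("wrist")
im2=grab_frame("side");cv2.imwrite("pics/s4.png",im2[:,:,::-1])
for b in blobs(im,1500): print(b.min(0),b.max(0),rfit(b,m,180,60,(592,-136)))
cv2.imwrite("pics/c4.png",cv2.resize(np.hstack([im,im2])[:,:,::-1],(800,300)))
E
```

```text
time_s: 4.47
ee_pos: [567.8, -85.7, 140.0]
ee_rot: [180.0, -0.0, 25.5]
force: [0.5, -0.2, -4.0]
gripper_width: 9.7
gripper_force: 33.2
time_s: 4.88
ee_pos: [568.0, -85.6, 169.4]
ee_rot: [180.0, -0.0, 25.5]
force: [-0.5, -0.4, -3.1]
gripper_width: 9.7
gripper_force: 33.2
pos [568.  -85.6 169.4] yaw 25.54 rp [ 1.7996e+02 -5.0000e-02] t 4.8833 F [-0.5 -0.4 -3.1] w 9.7 gf 33.162126070819795
tool shift mm x -217.8 y 146.3 z 0.4
[380 300] [484 347] (array([ 618.8, -164.7]), 137, 301)
[247 138] [491 268] (array([ 592.5, -135.4]), 414, 707)
[ 0 94] [ 63 237] (array([ 592., -136.]), 0, 318)
```

View pics/c4.png

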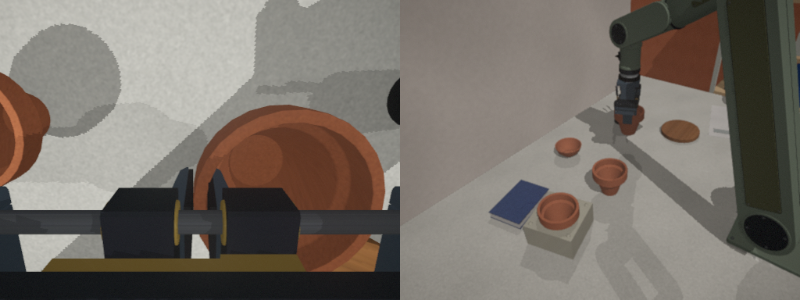

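Pot 1 hangs upright in the grip. Its measured centre is 55.5 mm along tool y, where 56 is expected. I'm carrying it to the bat.

```bash
python3 -m crank '[{"grip":0,"x":-0.013,"y":0.009,"z":0,"yaw":0},{"grip":0,"x":-0.033,"y":0.023,"z":0,"yaw":0},{"grip":0,"x":-0.059,"y":0.0415,"z":0,"yaw":0},{"grip":0,"x":-0.088,"y":0.0615,"z":0,"yaw":0},{"grip":0,"x":-0.116,"y":0.0815,"z":0,"yaw":0}]'
python3 -m crank '[{"grip":0,"x":-0.028,"y":0.0195,"z":0,"yaw":0},{"grip":0,"x":-0.055,"y":0.0385,"z":0,"yaw":0},{"grip":0,"x":-0.08,"y":0.056,"z":0,"yaw":0},{"grip":0,"x":-0.096,"y":0.0675,"z":0,"yaw":0},{"grip":0,"x":-0.1035,"y":0.0725,"z":0,"yaw":0}]'
python3 -m crank '[{"grip":0,"x":0,"y":0,"z":0.01,"yaw":0},{"grip":0,"x":0,"y":0,"z":0.025,"yaw":0},{"grip":0,"x":0,"y":0,"z":0.035,"yaw":0},{"grip":0,"x":0,"y":0,"z":0.042,"yaw":0},{"grip":0,"x":0,"y":0,"z":0.045,"yaw":0}]'
python3 - <<'E'
from h import *
to(436.2,-318.7,107)
im=grab_frame("side");cv2.imwrite("pics/s5.png",im[:,:,::-1])
im2=grab_frame("top");cv2.imwrite("pics/t5.png",im2[:,:,::-1])
a=cv2.resize(im[110:210,300:433],(400,300));b=cv2.resize(im2[192:312,320:480],(400,300))
cv2.imwrite("pics/c5.png",np.hstack([a,b])[:,:,::-1])
E
```

```text
time_s: 5.4
ee_pos: [496.9, -209.8, 168.0]
ee_rot: [-179.9, 0.1, 25.6]
force: [0.2, -0.6, -3.7]
gripper_width: 9.6
gripper_force: 33.2
time_s: 5.82
ee_pos: [434.3, -321.1, 168.2]
ee_rot: [-180.0, 0.1, 25.4]
force: [-0.0, 1.2, -3.2]
gripper_width: 9.8
gripper_force: 33.2
time_s: 6.23
ee_pos: [435.9, -317.6, 122.1]
ee_rot: [-179.8, 0.1, 25.6]
force: [-0.5, 0.1, -3.5]
gripper_width: 9.6
gripper_force: 33.2
pos [ 435.9 -317.6  122.1] yaw 25.62 rp [-1.7982e+02  8.0000e-02] t 6.2333 F [-0.5  0.1 -3.5] w 9.6 gf 33.15784452483058
tool shift mm x -0.2 y 1.1 z 15.1
```

View pics/c5.png

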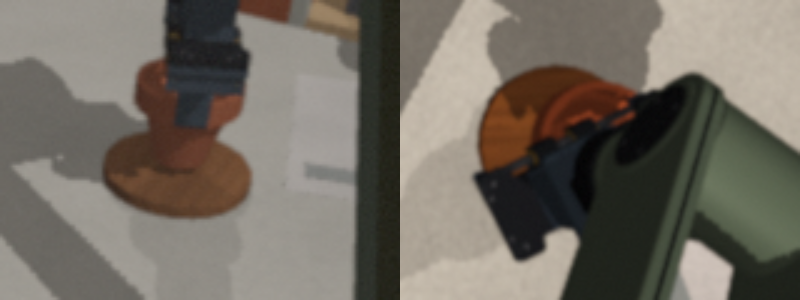

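The held pot is over the middle of the bat and its foot is about 15 mm above the wood. I'll lower it slowly until it touches.

```bash
python3 -m crank '[{"grip":0,"x":0,"y":0.0005,"z":0.003,"yaw":0},{"grip":0,"x":0,"y":0.0005,"z":0.007,"yaw":0},{"grip":0,"x":0,"y":0.0005,"z":0.011,"yaw":0},{"grip":0,"x":0,"y":0.0005,"z":0.013,"yaw":0},{"grip":0,"x":0,"y":0.0005,"z":0.014,"yaw":0}]'
python3 -m crank '[{"grip":0,"x":0,"y":0,"z":0.0005,"yaw":0},{"grip":0,"x":0,"y":0,"z":0.001,"yaw":0},{"grip":0,"x":0,"y":0,"z":0.0015,"yaw":0},{"grip":0,"x":0,"y":0,"z":0.0015,"yaw":0},{"grip":0,"x":0,"y":0,"z":0.0015,"yaw":0}]'
```

```text
time_s: 6.75
ee_pos: [436.2, -319.5, 109.6]
ee_rot: [-180.0, 0.0, 25.5]
force: [0.4, 0.0, -4.0]
gripper_width: 9.8
gripper_force: 33.2
time_s: 7.17
ee_pos: [436.4, -319.7, 108.6]
ee_rot: [180.0, -0.0, 25.5]
force: [0.5, -0.3, -3.0]
gripper_width: 9.6
gripper_force: 33.2
```

```bash
python3 -m crank '[{"grip":0,"x":0,"y":0,"z":0.0003,"yaw":0},{"grip":0,"x":0,"y":0,"z":0.0006,"yaw":0},{"grip":0,"x":0,"y":0,"z":0.001,"yaw":0},{"grip":0,"x":0,"y":0,"z":0.001,"yaw":0},{"grip":0,"x":0,"y":0,"z":0.001,"yaw":0}]'
```

```text
time_s: 7.58
ee_pos: [436.2, -319.3, 107.8]
ee_rot: [-180.0, -0.0, 25.5]
force: [-1.4, 3.1, 0.6]
gripper_width: 9.3
gripper_force: 33.2
```

```bash
python3 -m crank '[{"grip":0,"x":0,"y":0,"z":0.0002,"yaw":0},{"grip":0,"x":0,"y":0,"z":0.0004,"yaw":0},{"grip":0,"x":0,"y":0,"z":0.0005,"yaw":0},{"grip":0,"x":0,"y":0,"z":0.0005,"yaw":0},{"grip":0,"x":0,"y":0,"z":0.0005,"yaw":0}]'
```

```text
time_s: 8.0
ee_pos: [436.1, -319.0, 107.5]
ee_rot: [-179.9, -0.0, 25.5]
force: [-3.5, 5.1, 4.5]
gripper_width: 9.6
gripper_force: 33.3
```

```bash
python3 -m crank '[{"grip":0,"x":0,"y":0,"z":0,"yaw":0},{"grip":0,"x":0,"y":0,"z":0,"yaw":0},{"grip":0,"x":0,"y":0,"z":0,"yaw":0},{"grip":0,"x":0,"y":0,"z":0,"yaw":0},{"grip":0,"x":0,"y":0,"z":0,"yaw":0}]' 6
python3 -m crank '[{"grip":0.009,"x":0,"y":0,"z":0,"yaw":0},{"grip":0.012,"x":0,"y":0,"z":0,"yaw":0},{"grip":0.016,"x":0,"y":0,"z":0,"yaw":0},{"grip":0.024,"x":0,"y":0,"z":0,"yaw":0},{"grip":0.035,"x":0,"y":0,"z":0,"yaw":0}]' 10
python3 -m crank '[{"grip":0.04,"x":0,"y":0,"z":0,"yaw":0},{"grip":0.04,"x":0,"y":0,"z":-0.008,"yaw":0},{"grip":0.04,"x":0,"y":0,"z":-0.025,"yaw":0},{"grip":0.04,"x":0,"y":0,"z":-0.05,"yaw":0},{"grip":0.04,"x":0,"y":0,"z":-0.08,"yaw":0}]'
python3 - <<'E'
from h import *
to(436.2,-319,227)
m=camera_model("wrist");im=grab_frame("wrist");cv2.imwrite("pics/w6.png",im[:,:,::-1])
for b in blobs(im,1500): print(b.min(0),b.max(0),rfit(b,m,118,60,(460,-369)),rfit(b,m,18,85,(460,-369)))
E
```

```text
time_s: 8.42
ee_pos: [436.0, -319.4, 107.3]
ee_rot: [-180.0, 0.0, 25.5]
force: [-4.2, 4.2, 5.3]
gripper_width: 10.3
gripper_force: 6.7
time_s: 8.83
ee_pos: [437.1, -320.4, 107.0]
ee_rot: [179.9, -0.0, 25.5]
force: [-0.2, 0.1, -0.9]
gripper_width: 26.6
gripper_force: 0.0
time_s: 9.25
ee_pos: [435.7, -319.2, 187.1]
ee_rot: [-179.9, 0.1, 25.5]
force: [0.4, -0.5, 0.7]
gripper_width: 39.9
gripper_force: 0.0
pos [ 435.7 -319.2  187.1] yaw 25.55 rp [-1.7987e+02  8.0000e-02] t 9.25 F [ 0.4 -0.5  0.7] w 39.9 gf 0.0
tool shift mm x 0.5 y 0.1 z -39.9
[230 111] [416 268] (array([ 466.6, -358. ]), 495, 830) (array([ 450. , -387.7]), 377, 830)
```

View pics/w6.png

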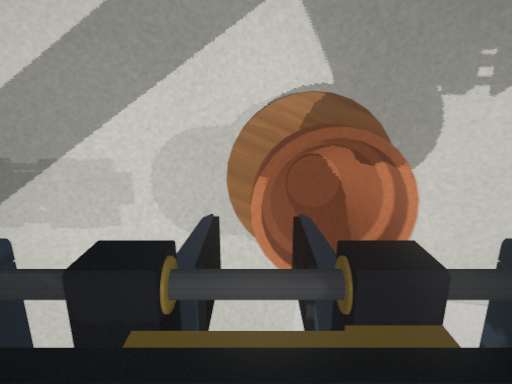

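Pot 1 stands upright on the bat, with its rim at columns 252–416 in this view. I'll separate the wood and terracotta hues to check the centring, then move on to pot 2 and look there.

```bash
cat >> h.py <<'E'
def hue(im,lo,hi,amin=1500):
    h=cv2.cvtColor(im,cv2.COLOR_RGB2HSV)
    k=cv2.morphologyEx(cv2.inRange(h,(lo,100,30),(hi,255,255)),cv2.MORPH_OPEN,np.ones((3,3)))
    cs,_=cv2.findContours(k[:300],cv2.RETR_EXTERNAL,cv2.CHAIN_APPROX_NONE)
    return [c[:,0,:] for c in cs if cv2.contourArea(c)>amin]
E
python3 - <<'E'
from h import *
m=camera_model("wrist");im=cv2.imread("pics/w6.png")[:,:,::-1].copy()
for b in hue(im,0,10): print("pot",b.min(0),b.max(0),rfit(b,m,118,60,(460,-369)))
for b in hue(im,11,20): print("bat",b.min(0),b.max(0),rfit(b,m,18,85,(460,-369)))
c2=np.array((505,116)); u=np.array((.4305,-.9026)); t=c2-56*u; to(t[0],t[1],228)
E
```

```text
pot [251 124] [417 268] (array([ 467.1, -372.4]), 449, 692)
bat [227  91] [388 235] (array([ 466.8, -373.4]), 280, 470)
pos [ 439.  -321.6  194.3] yaw 25.54 rp [179.44  -0.28] t 9.3 F [ 2.3 -1.1  3.4] w 40.0 gf 0.0
tool shift mm x 248.3 y -422.4 z -33.7
```

Pot 1 is concentric with the bat to about 1 mm. Next, pot 2.

```bash
python3 -m crank '[{"grip":0.04,"x":0.01,"y":-0.017,"z":-0.02,"yaw":0},{"grip":0.04,"x":0.03,"y":-0.05,"z":-0.04,"yaw":0},{"grip":0.04,"x":0.05,"y":-0.084,"z":-0.04,"yaw":0},{"grip":0.04,"x":0.07,"y":-0.118,"z":-0.04,"yaw":0},{"grip":0.04,"x":0.09,"y":-0.151,"z":-0.04,"yaw":0}]'
python3 -m crank '[{"grip":0.04,"x":0.02,"y":-0.034,"z":0,"yaw":0},{"grip":0.04,"x":0.04,"y":-0.067,"z":0,"yaw":0},{"grip":0.04,"x":0.06,"y":-0.101,"z":0,"yaw":0},{"grip":0.04,"x":0.08,"y":-0.134,"z":0,"yaw":0},{"grip":0.04,"x":0.1,"y":-0.168,"z":0,"yaw":0}]'
python3 -m crank '[{"grip":0.04,"x":0.019,"y":-0.032,"z":0,"yaw":0},{"grip":0.04,"x":0.036,"y":-0.06,"z":0,"yaw":0},{"grip":0.04,"x":0.049,"y":-0.082,"z":0,"yaw":0},{"grip":0.04,"x":0.059,"y":-0.1,"z":0.03,"yaw":0},{"grip":0.04,"x":0.059,"y":-0.1,"z":0.06,"yaw":0}]'
python3 -m crank '[{"grip":0.04,"x":0,"y":0,"z":0.02,"yaw":0},{"grip":0.04,"x":0,"y":0,"z":0.035,"yaw":0},{"grip":0.04,"x":0,"y":0,"z":0.038,"yaw":0},{"grip":0.04,"x":0,"y":0,"z":0.038,"yaw":0},{"grip":0.04,"x":0,"y":0,"z":0.038,"yaw":0}]'
cat >> h.py <<'E'
def look(name,z,guess,hi=10):
    to(*guess,z); s=state();m=camera_model("wrist");im=grab_frame("wrist");cv2.imwrite(f"pics/{name}.png",im[:,:,::-1])
    p=s["ee_pos"][:2];a=np.radians(s["ee_rot"][2])
    for b in hue(im,0,hi):
        c,n,N=rfit(b,m,z,60,guess); d=c-p
        print(b.min(0),b.max(0),c,n,N,"tool x %.1f y %.1f"%(d[0]*np.cos(a)+d[1]*np.sin(a),d[0]*np.sin(a)-d[1]*np.cos(a)))
E
python3 - <<'E'
from h import *
look("w7",100,(505,116))
E
```

```text
time_s: 9.72
ee_pos: [452.6, -143.1, 228.0]
ee_rot: [179.9, -0.1, 25.5]
force: [0.9, 0.1, -0.6]
gripper_width: 39.6
gripper_force: 0.0
time_s: 10.13
ee_pos: [470.4, 51.9, 227.7]
ee_rot: [179.9, -0.1, 25.5]
force: [1.0, -0.7, 0.4]
gripper_width: 40.0
gripper_force: 0.0
time_s: 10.55
ee_pos: [482.6, 170.0, 168.4]
ee_rot: [-180.0, -0.5, 25.7]
force: [0.2, -0.4, -1.1]
gripper_width: 40.2
gripper_force: 0.0
time_s: 10.97
ee_pos: [481.2, 165.9, 130.0]
ee_rot: [180.0, -0.1, 25.5]
force: [-0.1, 0.8, 0.7]
gripper_width: 40.0
gripper_force: 0.0
pos [481.2 165.9 130. ] yaw 25.53 rp [ 1.7998e+02 -1.2000e-01] t 10.9667 F [-0.1  0.8  0.7] w 40.0 gf 0.0
tool shift mm x -0.1 y 55.3 z 30.0
[236 127] [432 268] [504.8 124.9] 344 808 tool x 3.6 y 47.2
[0 0] [ 82 134] [505. 116.] 0 740 tool x -0.1 y 55.3
```

```bash
python3 -m crank '[{"grip":0.04,"x":0.0035,"y":-0.005,"z":0,"yaw":0},{"grip":0.04,"x":0.0035,"y":-0.0088,"z":0,"yaw":0},{"grip":0.04,"x":0.0035,"y":-0.0088,"z":0,"yaw":0},{"grip":0.04,"x":0.0035,"y":-0.0088,"z":0,"yaw":0},{"grip":0.04,"x":0.0035,"y":-0.0088,"z":0,"yaw":0}]'
python3 - <<'E'
from h import *
look("w8",100,(505,124))
E
```

```text
time_s: 11.43
ee_pos: [479.7, 175.3, 129.1]
ee_rot: [180.0, -0.0, 25.6]
force: [0.2, 0.6, -0.3]
gripper_width: 39.9
gripper_force: 0.0
pos [479.7 175.3 129.1] yaw 25.56 rp [ 1.7999e+02 -2.0000e-02] t 11.4333 F [ 0.2  0.6 -0.3] w 39.9 gf 0.0
tool shift mm x 0.7 y 57.2 z 29.1
[251 132] [448 268] [505.2 125.9] 440 775 tool x 1.7 y 55.6
[0 0] [ 98 139] [505. 124.] 0 832 tool x 0.7 y 57.2
```

View pics/w8.png

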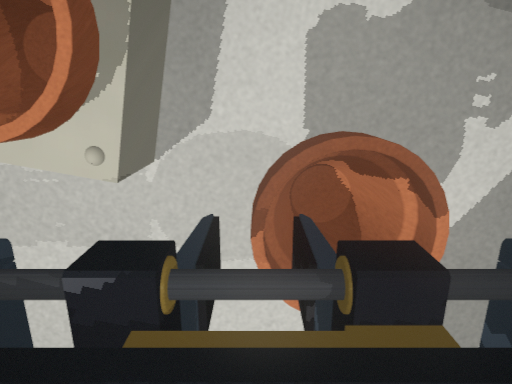

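Pot 2's rim is at columns 251–448, almost the same picture as before grasping pot 1, with the wall between the fingertips. I'll descend, grip and lift.

```bash
python3 -m crank '[{"grip":0.04,"x":0.001,"y":0.0005,"z":0.003,"yaw":0},{"grip":0.04,"x":0.001,"y":0.0005,"z":0.012,"yaw":0},{"grip":0.04,"x":0.001,"y":0.0005,"z":0.024,"yaw":0},{"grip":0.035,"x":0.001,"y":0.0005,"z":0.034,"yaw":0},{"grip":0.03,"x":0.001,"y":0.0005,"z":0.04,"yaw":0}]' 35
python3 -m crank '[{"grip":0.022,"x":0,"y":0,"z":0,"yaw":0},{"grip":0.016,"x":0,"y":0,"z":0,"yaw":0},{"grip":0.012,"x":0,"y":0,"z":0,"yaw":0},{"grip":0.008,"x":0,"y":0,"z":0,"yaw":0},{"grip":0.004,"x":0,"y":0,"z":0,"yaw":0}]' 35
python3 -m crank '[{"grip":0.002,"x":0,"y":0,"z":0,"yaw":0},{"grip":0.0,"x":0,"y":0,"z":0,"yaw":0},{"grip":0.0,"x":0,"y":0,"z":0,"yaw":0},{"grip":0.0,"x":0,"y":0,"z":0,"yaw":0},{"grip":0.0,"x":0,"y":0,"z":0,"yaw":0}]' 35
```

```text
time_s: 11.9
ee_pos: [479.9, 174.8, 87.1]
ee_rot: [-180.0, 0.2, 25.5]
force: [-0.1, 0.1, 0.6]
gripper_width: 31.8
gripper_force: 0.0
time_s: 12.32
ee_pos: [481.0, 175.1, 89.3]
ee_rot: [180.0, -0.0, 25.5]
force: [1.1, -1.2, -0.8]
gripper_width: 9.8
gripper_force: 34.9
time_s: 12.73
ee_pos: [480.9, 175.3, 89.2]
ee_rot: [180.0, -0.0, 25.5]
force: [-0.6, -0.6, 1.5]
gripper_width: 9.6
gripper_force: 34.9
```

```bash
python3 -m crank '[{"grip":0,"x":0,"y":0,"z":-0.003,"yaw":0},{"grip":0,"x":0,"y":0,"z":-0.012,"yaw":0},{"grip":0,"x":0,"y":0,"z":-0.03,"yaw":0},{"grip":0,"x":0,"y":0,"z":-0.052,"yaw":0},{"grip":0,"x":0,"y":0,"z":-0.075,"yaw":0}]'
python3 -m crank '[{"grip":0,"x":0,"y":0,"z":-0.022,"yaw":0},{"grip":0,"x":0,"y":0,"z":-0.044,"yaw":0},{"grip":0,"x":0,"y":0,"z":-0.062,"yaw":0},{"grip":0,"x":0,"y":0,"z":-0.072,"yaw":0},{"grip":0,"x":0,"y":0,"z":-0.075,"yaw":0}]'
python3 -m crank '[{"grip":0,"x":0,"y":0,"z":0,"yaw":0},{"grip":0,"x":0,"y":0,"z":0,"yaw":0},{"grip":0,"x":0,"y":0,"z":0,"yaw":0},{"grip":0,"x":0,"y":0,"z":0,"yaw":0},{"grip":0,"x":0,"y":0,"z":0,"yaw":0}]'
python3 - <<'E'
from h import *
look("w9",250,(505,125))
to(436.2,-319.2,239)
E
```

```text
time_s: 13.15
ee_pos: [480.1, 175.3, 164.3]
ee_rot: [-180.0, 0.1, 25.5]
force: [0.5, -0.2, -3.0]
gripper_width: 9.9
gripper_force: 34.7
time_s: 13.57
ee_pos: [481.5, 175.6, 240.8]
ee_rot: [180.0, -0.2, 25.5]
force: [0.6, -0.1, -4.0]
gripper_width: 9.7
gripper_force: 34.7
time_s: 13.98
ee_pos: [480.5, 175.1, 238.0]
ee_rot: [-180.0, 0.1, 25.5]
force: [0.2, -0.7, -3.4]
gripper_width: 9.7
gripper_force: 34.7
pos [480.5 175.1 238. ] yaw 25.54 rp [-1.7999e+02  1.1000e-01] t 13.9833 F [ 0.2 -0.7 -3.4] w 9.7 gf 34.70305558294058
tool shift mm x 0.5 y 55.8 z -12.0
[247 135] [492 268] [506.8 128.4] 402 710 tool x 3.6 y 53.5
[0 0] [153 124] [505. 125.] 0 728 tool x 0.5 y 55.8
pos [480.6 175.1 238.2] yaw 25.54 rp [-1.8e+02  8.0e-02] t 14.0333 F [ 0.6  0.1 -3. ] w 9.7 gf 34.70305745489895
tool shift mm x -253.2 y 426.9 z -0.8
```

Pot 2 is held level. Compared with pot 1's grip picture, it sits about 1.5 mm further along tool x, so I'll compensate for that while carrying it back to the bat pose.

```bash
python3 -m crank '[{"grip":0,"x":-0.0026,"y":0.0043,"z":0,"yaw":0},{"grip":0,"x":-0.01,"y":0.017,"z":0,"yaw":0},{"grip":0,"x":-0.021,"y":0.036,"z":0,"yaw":0},{"grip":0,"x":-0.036,"y":0.06,"z":0,"yaw":0},{"grip":0,"x":-0.051,"y":0.0855,"z":0,"yaw":0}]'
python3 -m crank '[{"grip":0,"x":-0.0178,"y":0.0298,"z":0,"yaw":0},{"grip":0,"x":-0.0356,"y":0.0596,"z":0,"yaw":0},{"grip":0,"x":-0.0534,"y":0.0894,"z":0,"yaw":0},{"grip":0,"x":-0.0712,"y":0.1192,"z":0,"yaw":0},{"grip":0,"x":-0.089,"y":0.149,"z":0,"yaw":0}]'
python3 -m crank '[{"grip":0,"x":-0.0178,"y":0.0298,"z":0,"yaw":0},{"grip":0,"x":-0.035,"y":0.0585,"z":0,"yaw":0},{"grip":0,"x":-0.052,"y":0.087,"z":0,"yaw":0},{"grip":0,"x":-0.068,"y":0.1135,"z":0,"yaw":0},{"grip":0,"x":-0.082,"y":0.137,"z":0,"yaw":0}]'
python3 -m crank '[{"grip":0,"x":-0.012,"y":0.02,"z":0,"yaw":0},{"grip":0,"x":-0.021,"y":0.036,"z":0,"yaw":0},{"grip":0,"x":-0.028,"y":0.047,"z":0,"yaw":0},{"grip":0,"x":-0.0315,"y":0.053,"z":0,"yaw":0},{"grip":0,"x":-0.033,"y":0.0555,"z":0,"yaw":0}]'
python3 -m crank '[{"grip":0,"x":0,"y":0,"z":0.002,"yaw":0},{"grip":0,"x":0,"y":0,"z":0.006,"yaw":0},{"grip":0,"x":0,"y":0,"z":0.012,"yaw":0},{"grip":0,"x":0,"y":0,"z":0.018,"yaw":0},{"grip":0,"x":0,"y":0,"z":0.02,"yaw":0}]'
python3 - <<'E'
from h import *
to(434.8,-319.8,219)
print("held rim"); look("w10",230,(459,-370))
E
```

```text
time_s: 14.45
ee_pos: [471.2, 75.2, 238.8]
ee_rot: [180.0, 0.0, 25.6]
force: [1.3, -0.4, -4.8]
gripper_width: 9.4
gripper_force: 34.7
time_s: 14.87
ee_pos: [454.8, -98.6, 239.0]
ee_rot: [180.0, 0.0, 25.5]
force: [-0.3, -0.0, -3.4]
gripper_width: 9.8
gripper_force: 34.7
time_s: 15.28
ee_pos: [439.7, -258.0, 238.9]
ee_rot: [180.0, 0.0, 25.5]
force: [1.1, -0.6, -4.1]
gripper_width: 9.6
gripper_force: 34.7
time_s: 15.7
ee_pos: [434.5, -320.6, 238.7]
ee_rot: [-180.0, 0.0, 25.5]
force: [-0.7, 0.6, -3.3]
gripper_width: 9.9
gripper_force: 34.7
time_s: 16.12
ee_pos: [434.4, -318.8, 217.5]
ee_rot: [-179.9, 0.1, 25.6]
force: [0.3, 0.0, -4.0]
gripper_width: 9.4
gripper_force: 34.7
pos [ 434.4 -318.8  217.5] yaw 25.6 rp [-1.7986e+02  6.0000e-02] t 16.1167 F [ 0.3  0.  -4. ] w 9.4 gf 34.70127842389047
tool shift mm x -0.0 y 1.1 z -1.5
held rim
pos [ 434.4 -318.8  217.5] yaw 25.6 rp [-1.7986e+02  6.0000e-02] t 16.1167 F [ 0.3  0.  -4. ] w 9.4 gf 34.70127842389047
tool shift mm x 0.1 y 56.8 z -12.5
[247 120] [492 268] [ 459.6 -366.7] 292 768 tool x 2.1 y 54.1
```

```bash
python3 -m crank '[{"grip":0,"x":0,"y":0,"z":0.006,"yaw":0},{"grip":0,"x":0,"y":0,"z":0.016,"yaw":0},{"grip":0,"x":0,"y":0,"z":0.028,"yaw":0},{"grip":0,"x":0,"y":0,"z":0.038,"yaw":0},{"grip":0,"x":0,"y":0,"z":0.045,"yaw":0}]'
python3 -m crank '[{"grip":0,"x":0,"y":0,"z":0.005,"yaw":0},{"grip":0,"x":0,"y":0,"z":0.01,"yaw":0},{"grip":0,"x":0,"y":0,"z":0.015,"yaw":0},{"grip":0,"x":0,"y":0,"z":0.018,"yaw":0},{"grip":0,"x":0,"y":0,"z":0.02,"yaw":0}]'
python3 -m crank '[{"grip":0,"x":0,"y":0,"z":0.002,"yaw":0},{"grip":0,"x":0,"y":0,"z":0.005,"yaw":0},{"grip":0,"x":0,"y":0,"z":0.008,"yaw":0},{"grip":0,"x":0,"y":0,"z":0.01,"yaw":0},{"grip":0,"x":0,"y":0,"z":0.011,"yaw":0}]'
```

```text
time_s: 16.58
ee_pos: [434.3, -319.5, 172.3]
ee_rot: [-179.9, 0.1, 25.5]
force: [-0.2, 0.3, -3.9]
gripper_width: 9.6
gripper_force: 34.7
time_s: 17.0
ee_pos: [434.9, -320.0, 153.7]
ee_rot: [180.0, 0.0, 25.5]
force: [1.2, -0.3, -3.0]
gripper_width: 9.8
gripper_force: 34.7
time_s: 17.42
ee_pos: [434.8, -319.9, 142.6]
ee_rot: [-180.0, 0.0, 25.5]
force: [0.0, 0.3, -3.7]
gripper_width: 9.5
gripper_force: 34.7
```

```bash
python3 -m crank '[{"grip":0,"x":0,"y":0,"z":0.001,"yaw":0},{"grip":0,"x":0,"y":0,"z":0.002,"yaw":0},{"grip":0,"x":0,"y":0,"z":0.003,"yaw":0},{"grip":0,"x":0,"y":0,"z":0.0035,"yaw":0},{"grip":0,"x":0,"y":0,"z":0.004,"yaw":0}]'
python3 -m crank '[{"grip":0,"x":0,"y":0,"z":0.0003,"yaw":0},{"grip":0,"x":0,"y":0,"z":0.0006,"yaw":0},{"grip":0,"x":0,"y":0,"z":0.001,"yaw":0},{"grip":0,"x":0,"y":0,"z":0.001,"yaw":0},{"grip":0,"x":0,"y":0,"z":0.001,"yaw":0}]'
```

```text
time_s: 17.83
ee_pos: [434.9, -320.0, 139.0]
ee_rot: [180.0, -0.0, 25.5]
force: [-0.5, -0.2, -3.3]
gripper_width: 10.0
gripper_force: 34.7
time_s: 18.25
ee_pos: [434.9, -320.0, 138.1]
ee_rot: [180.0, -0.0, 25.5]
force: [-0.8, -0.0, -3.8]
gripper_width: 9.9
gripper_force: 34.7
```

```bash
python3 -m crank '[{"grip":0,"x":0,"y":0,"z":0.0002,"yaw":0},{"grip":0,"x":0,"y":0,"z":0.0004,"yaw":0},{"grip":0,"x":0,"y":0,"z":0.0006,"yaw":0},{"grip":0,"x":0,"y":0,"z":0.0006,"yaw":0},{"grip":0,"x":0,"y":0,"z":0.0006,"yaw":0}]'
```

```text
time_s: 18.67
ee_pos: [435.0, -320.0, 137.6]
ee_rot: [180.0, -0.0, 25.5]
force: [0.1, -0.3, -2.3]
gripper_width: 9.9
gripper_force: 34.7
```

```bash
python3 -m crank '[{"grip":0,"x":0,"y":0,"z":0.0002,"yaw":0},{"grip":0,"x":0,"y":0,"z":0.0004,"yaw":0},{"grip":0,"x":0,"y":0,"z":0.0006,"yaw":0},{"grip":0,"x":0,"y":0,"z":0.0006,"yaw":0},{"grip":0,"x":0,"y":0,"z":0.0006,"yaw":0}]'
```

```text
time_s: 19.08
ee_pos: [434.9, -319.9, 137.4]
ee_rot: [180.0, -0.0, 25.5]
force: [-2.0, 1.9, 5.5]
gripper_width: 9.8
gripper_force: 34.8
```

Contact came at 137.4 mm, exactly the fully seated height. Releasing gently.

```bash
python3 -m crank '[{"grip":0,"x":0,"y":0,"z":0,"yaw":0},{"grip":0,"x":0,"y":0,"z":0,"yaw":0},{"grip":0,"x":0,"y":0,"z":0,"yaw":0},{"grip":0,"x":0,"y":0,"z":0,"yaw":0},{"grip":0,"x":0,"y":0,"z":0,"yaw":0}]' 6
python3 -m crank '[{"grip":0.009,"x":0,"y":0,"z":0,"yaw":0},{"grip":0.012,"x":0,"y":0,"z":0,"yaw":0},{"grip":0.016,"x":0,"y":0,"z":0,"yaw":0},{"grip":0.024,"x":0,"y":0,"z":0,"yaw":0},{"grip":0.035,"x":0,"y":0,"z":0,"yaw":0}]' 10
python3 -m crank '[{"grip":0.04,"x":0,"y":0,"z":0,"yaw":0},{"grip":0.04,"x":0,"y":0,"z":-0.008,"yaw":0},{"grip":0.04,"x":0,"y":0,"z":-0.025,"yaw":0},{"grip":0.04,"x":0,"y":0,"z":-0.05,"yaw":0},{"grip":0.04,"x":0,"y":0,"z":-0.08,"yaw":0}]'
python3 -m crank '[{"grip":0.04,"x":0,"y":0,"z":0,"yaw":0},{"grip":0.04,"x":0,"y":0,"z":0,"yaw":0},{"grip":0.04,"x":0,"y":0,"z":0,"yaw":0},{"grip":0.04,"x":0,"y":0,"z":0,"yaw":0},{"grip":0.04,"x":0,"y":0,"z":0,"yaw":0}]'
python3 - <<'E'
from h import *
look("w11",148,(460,-370))
E
```

```text
time_s: 19.5
ee_pos: [434.8, -320.0, 137.2]
ee_rot: [180.0, -0.0, 25.5]
force: [-1.7, 1.6, 5.0]
gripper_width: 10.5
gripper_force: 6.7
time_s: 19.92
ee_pos: [435.1, -320.3, 136.5]
ee_rot: [180.0, -0.0, 25.5]
force: [0.5, -1.2, 0.3]
gripper_width: 26.5
gripper_force: 0.0
time_s: 20.33
ee_pos: [434.1, -319.5, 216.8]
ee_rot: [-179.8, 0.1, 25.5]
force: [1.3, -0.7, 0.2]
gripper_width: 39.9
gripper_force: 0.0
time_s: 20.75
ee_pos: [434.3, -319.6, 215.6]
ee_rot: [-179.9, 0.1, 25.5]
force: [0.2, -0.1, 0.1]
gripper_width: 40.1
gripper_force: 0.0
pos [ 434.3 -319.6  215.6] yaw 25.54 rp [-1.7988e+02  7.0000e-02] t 20.75 F [ 0.2 -0.1  0.1] w 40.1 gf 0.0
tool shift mm x 1.4 y 56.6 z 67.6
[252 120] [418 268] [ 462.5 -364.6] 434 756 tool x 6.0 y 52.8
```

View pics/w11.png

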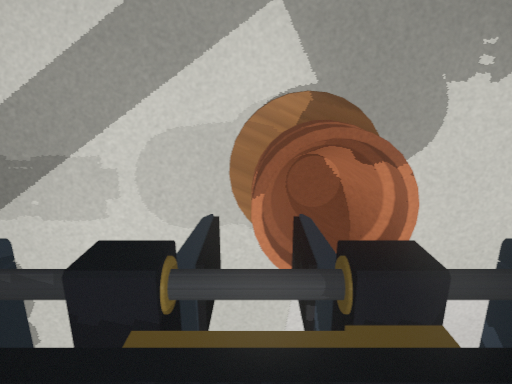

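The two pots are nested concentrically: the rim is at columns 252–418, where pot 1's was, and both are upright. Now the cast pot.

```bash
python3 -m crank '[{"grip":0.04,"x":0.006,"y":-0.0103,"z":0,"yaw":0},{"grip":0.04,"x":0.02,"y":-0.034,"z":0,"yaw":0},{"grip":0.04,"x":0.0395,"y":-0.0675,"z":0,"yaw":0},{"grip":0.04,"x":0.059,"y":-0.101,"z":0,"yaw":0},{"grip":0.04,"x":0.0785,"y":-0.134,"z":0,"yaw":0}]'
python3 -m crank '[{"grip":0.04,"x":0.0195,"y":-0.0333,"z":0,"yaw":0},{"grip":0.04,"x":0.039,"y":-0.0666,"z":0,"yaw":0},{"grip":0.04,"x":0.0585,"y":-0.1,"z":0,"yaw":0},{"grip":0.04,"x":0.078,"y":-0.1332,"z":0,"yaw":0},{"grip":0.04,"x":0.0975,"y":-0.1665,"z":0,"yaw":0}]'
python3 -m crank '[{"grip":0.04,"x":0.0195,"y":-0.0333,"z":0,"yaw":0},{"grip":0.04,"x":0.039,"y":-0.0666,"z":0,"yaw":0},{"grip":0.04,"x":0.0585,"y":-0.1,"z":0,"yaw":0},{"grip":0.04,"x":0.078,"y":-0.1332,"z":0,"yaw":0},{"grip":0.04,"x":0.0975,"y":-0.1665,"z":0,"yaw":0}]'
python3 -m crank '[{"grip":0.04,"x":0.0195,"y":-0.0333,"z":0,"yaw":0},{"grip":0.04,"x":0.039,"y":-0.0667,"z":0,"yaw":0},{"grip":0.04,"x":0.0585,"y":-0.1,"z":0,"yaw":0},{"grip":0.04,"x":0.078,"y":-0.133,"z":0,"yaw":0},{"grip":0.04,"x":0.0895,"y":-0.153,"z":0,"yaw":0}]'
python3 -m crank '[{"grip":0.04,"x":0.006,"y":-0.0105,"z":0.02,"yaw":0},{"grip":0.04,"x":0.0095,"y":-0.0176,"z":0.05,"yaw":0},{"grip":0.04,"x":0.0095,"y":-0.0176,"z":0.07,"yaw":0},{"grip":0.04,"x":0.0095,"y":-0.0176,"z":0.078,"yaw":0},{"grip":0.04,"x":0.0095,"y":-0.0176,"z":0.078,"yaw":0}]'
python3 -m crank '[{"grip":0.04,"x":0,"y":0,"z":0,"yaw":0},{"grip":0.04,"x":0,"y":0,"z":0,"yaw":0},{"grip":0.04,"x":0,"y":0,"z":0,"yaw":0},{"grip":0.04,"x":0,"y":0,"z":0,"yaw":0},{"grip":0.04,"x":0,"y":0,"z":0,"yaw":0}]'
python3 - <<'E'
from h import *
look("w12",110,(521,366))
E
```

```text
time_s: 21.22
ee_pos: [447.3, -163.0, 216.3]
ee_rot: [-179.9, 0.0, 25.5]
force: [1.2, 0.4, 0.0]
gripper_width: 40.1
gripper_force: 0.0
time_s: 21.63
ee_pos: [463.1, 29.5, 216.5]
ee_rot: [-180.0, 0.0, 25.5]
force: [0.6, -0.3, -0.3]
gripper_width: 40.3
gripper_force: 0.0
time_s: 22.05
ee_pos: [479.1, 221.7, 216.4]
ee_rot: [-180.0, 0.0, 25.6]
force: [1.4, -0.1, -0.1]
gripper_width: 39.6
gripper_force: 0.0
time_s: 22.47
ee_pos: [493.8, 400.1, 215.9]
ee_rot: [-179.9, 0.0, 25.7]
force: [0.9, -0.4, 0.0]
gripper_width: 39.9
gripper_force: 0.0
time_s: 22.88
ee_pos: [494.1, 415.2, 136.0]
ee_rot: [179.9, 0.3, 25.6]
force: [0.8, 0.2, -0.7]
gripper_width: 39.8
gripper_force: 0.0
time_s: 23.3
ee_pos: [496.5, 416.0, 139.8]
ee_rot: [-180.0, -0.1, 25.5]
force: [-0.8, 0.2, -0.6]
gripper_width: 40.1
gripper_force: 0.0
pos [496.5 416.  139.8] yaw 25.52 rp [-1.7998e+02 -1.1000e-01] t 23.3 F [-0.8  0.2 -0.6] w 40.1 gf 0.0
tool shift mm x 0.6 y 55.7 z 29.8
[259 137] [455 268] [521.1 361. ] 431 743 tool x -1.5 y 60.2
```

View pics/w12.png

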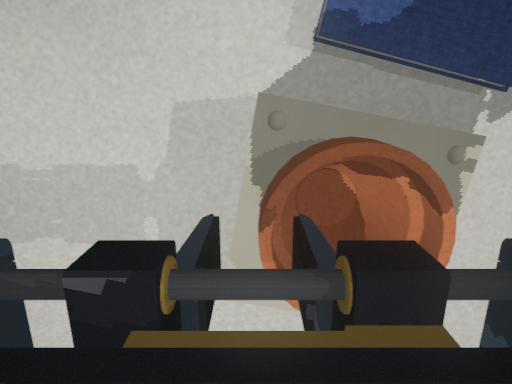

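The cast pot's rim spans columns 259–455, with its left wall between the fingertips (219 and 294). I need about 4.7 mm along tool y and −1.6 mm along tool x, then I'll descend and grip.

```bash
python3 -m crank '[{"grip":0.04,"x":-0.0016,"y":0.0047,"z":0.002,"yaw":0},{"grip":0.04,"x":-0.0016,"y":0.0047,"z":0.01,"yaw":0},{"grip":0.04,"x":-0.0016,"y":0.0047,"z":0.024,"yaw":0},{"grip":0.035,"x":-0.0016,"y":0.0047,"z":0.034,"yaw":0},{"grip":0.03,"x":-0.0016,"y":0.0047,"z":0.04,"yaw":0}]' 35
python3 -m crank '[{"grip":0.022,"x":0,"y":0,"z":0,"yaw":0},{"grip":0.016,"x":0,"y":0,"z":0,"yaw":0},{"grip":0.012,"x":0,"y":0,"z":0,"yaw":0},{"grip":0.008,"x":0,"y":0,"z":0,"yaw":0},{"grip":0.004,"x":0,"y":0,"z":0,"yaw":0}]' 35
python3 -m crank '[{"grip":0.002,"x":0,"y":0,"z":0,"yaw":0},{"grip":0.0,"x":0,"y":0,"z":0,"yaw":0},{"grip":0.0,"x":0,"y":0,"z":0,"yaw":0},{"grip":0.0,"x":0,"y":0,"z":-0.001,"yaw":0},{"grip":0.0,"x":0,"y":0,"z":-0.003,"yaw":0}]' 35
python3 -m crank '[{"grip":0,"x":0,"y":0,"z":-0.002,"yaw":0},{"grip":0,"x":0,"y":0,"z":-0.004,"yaw":0},{"grip":0,"x":0,"y":0,"z":-0.006,"yaw":0},{"grip":0,"x":0,"y":0,"z":-0.008,"yaw":0},{"grip":0,"x":0,"y":0,"z":-0.01,"yaw":0}]'
```

```text
time_s: 23.77
ee_pos: [495.8, 410.2, 96.6]
ee_rot: [180.0, 0.2, 25.5]
force: [-0.4, -0.5, -0.6]
gripper_width: 31.9
gripper_force: 0.0
time_s: 24.18
ee_pos: [496.8, 411.0, 99.0]
ee_rot: [180.0, -0.0, 25.6]
force: [0.2, -0.5, -0.7]
gripper_width: 9.9
gripper_force: 35.6
time_s: 24.6
ee_pos: [496.2, 411.0, 101.2]
ee_rot: [-180.0, 0.1, 25.5]
force: [-1.1, 0.0, -3.2]
gripper_width: 10.0
gripper_force: 35.6
time_s: 25.02
ee_pos: [496.6, 411.0, 111.9]
ee_rot: [180.0, 0.0, 25.5]
force: [-0.3, 1.2, -3.8]
gripper_width: 9.9
gripper_force: 35.6
```

```bash
python3 -m crank '[{"grip":0,"x":0,"y":0,"z":-0.008,"yaw":0},{"grip":0,"x":0,"y":0,"z":-0.022,"yaw":0},{"grip":0,"x":0,"y":0,"z":-0.04,"yaw":0},{"grip":0,"x":0,"y":0,"z":-0.06,"yaw":0},{"grip":0,"x":0,"y":0,"z":-0.082,"yaw":0}]'
python3 -m crank '[{"grip":0,"x":0,"y":0,"z":-0.022,"yaw":0},{"grip":0,"x":0,"y":0,"z":-0.042,"yaw":0},{"grip":0,"x":0,"y":0,"z":-0.06,"yaw":0},{"grip":0,"x":0,"y":0,"z":-0.07,"yaw":0},{"grip":0,"x":0,"y":0,"z":-0.073,"yaw":0}]'
python3 -m crank '[{"grip":0,"x":0,"y":0,"z":0,"yaw":0},{"grip":0,"x":0,"y":0,"z":0,"yaw":0},{"grip":0,"x":0,"y":0,"z":0,"yaw":0},{"grip":0,"x":0,"y":0,"z":0,"yaw":0},{"grip":0,"x":0,"y":0,"z":0,"yaw":0}]'
python3 - <<'E'
from h import *
look("w13",278,(520,360))
to(434.8,-319.9,266.8)
E
```

```text
time_s: 25.43
ee_pos: [496.3, 410.7, 194.6]
ee_rot: [180.0, 0.1, 25.5]
force: [0.3, -1.0, -2.9]
gripper_width: 9.7
gripper_force: 35.6
time_s: 25.85
ee_pos: [497.2, 411.5, 269.4]
ee_rot: [-179.9, -0.2, 25.5]
force: [-0.2, 1.0, -2.9]
gripper_width: 9.8
gripper_force: 35.6
time_s: 26.27
ee_pos: [496.4, 410.8, 265.6]
ee_rot: [180.0, 0.1, 25.5]
force: [0.2, -0.1, -3.2]
gripper_width: 10.0
gripper_force: 35.6
pos [496.4 410.8 265.6] yaw 25.54 rp [1.7997e+02 1.1000e-01] t 26.2667 F [ 0.2 -0.1 -3.2] w 10.0 gf 35.619243127293885
tool shift mm x -0.6 y 56.0 z -12.4
[247 135] [492 268] [522.3 364.3] 399 714 tool x 3.3 y 53.1
pos [496.5 410.9 265.9] yaw 25.54 rp [1.7998e+02 8.0000e-02] t 26.3167 F [ 0.1 -0.2 -3.3] w 10.0 gf 35.619202153757215
tool shift mm x -370.7 y 632.7 z -0.9
```

The grip matches pot 2's exactly (extents 247–492, top row 135), so I'll return to the same release pose.

```bash
python3 -m crank '[{"grip":0,"x":-0.003,"y":0.005,"z":0,"yaw":0},{"grip":0,"x":-0.01,"y":0.018,"z":0,"yaw":0},{"grip":0,"x":-0.022,"y":0.038,"z":0,"yaw":0},{"grip":0,"x":-0.037,"y":0.063,"z":0,"yaw":0},{"grip":0,"x":-0.053,"y":0.0905,"z":0,"yaw":0}]'
python3 -m crank '[{"grip":0,"x":-0.0195,"y":0.0333,"z":0,"yaw":0},{"grip":0,"x":-0.039,"y":0.0666,"z":0,"yaw":0},{"grip":0,"x":-0.0585,"y":0.1,"z":0,"yaw":0},{"grip":0,"x":-0.078,"y":0.1332,"z":0,"yaw":0},{"grip":0,"x":-0.0975,"y":0.1665,"z":0,"yaw":0}]'
python3 -m crank '[{"grip":0,"x":-0.0195,"y":0.0333,"z":0,"yaw":0},{"grip":0,"x":-0.039,"y":0.0666,"z":0,"yaw":0},{"grip":0,"x":-0.0585,"y":0.1,"z":0,"yaw":0},{"grip":0,"x":-0.078,"y":0.1332,"z":0,"yaw":0},{"grip":0,"x":-0.0975,"y":0.1665,"z":0,"yaw":0}]'
python3 -m crank '[{"grip":0,"x":-0.0195,"y":0.0333,"z":0,"yaw":0},{"grip":0,"x":-0.039,"y":0.0666,"z":0,"yaw":0},{"grip":0,"x":-0.057,"y":0.0973,"z":0,"yaw":0},{"grip":0,"x":-0.074,"y":0.1263,"z":0,"yaw":0},{"grip":0,"x":-0.089,"y":0.152,"z":0,"yaw":0}]'
python3 -m crank '[{"grip":0,"x":-0.013,"y":0.022,"z":0,"yaw":0},{"grip":0,"x":-0.023,"y":0.039,"z":0,"yaw":0},{"grip":0,"x":-0.03,"y":0.051,"z":0,"yaw":0},{"grip":0,"x":-0.033,"y":0.056,"z":0,"yaw":0},{"grip":0,"x":-0.034,"y":0.0575,"z":0,"yaw":0}]'
python3 -m crank '[{"grip":0,"x":0,"y":0,"z":0.002,"yaw":0},{"grip":0,"x":0,"y":0,"z":0.006,"yaw":0},{"grip":0,"x":0,"y":0,"z":0.012,"yaw":0},{"grip":0,"x":0,"y":0,"z":0.018,"yaw":0},{"grip":0,"x":0,"y":0,"z":0.02,"yaw":0}]'
python3 - <<'E'
from h import *
to(434.8,-319.9,246.8)
E
```

```text
time_s: 26.73
ee_pos: [487.4, 305.6, 266.3]
ee_rot: [180.0, 0.0, 25.6]
force: [1.3, -0.5, -3.2]
gripper_width: 9.8
gripper_force: 35.6
time_s: 27.15
ee_pos: [470.7, 112.2, 266.9]
ee_rot: [180.0, -0.0, 25.6]
force: [1.0, -0.3, -2.7]
gripper_width: 9.8
gripper_force: 35.6
time_s: 27.57
ee_pos: [454.3, -80.0, 267.0]
ee_rot: [180.0, -0.0, 25.5]
force: [1.2, 0.3, -3.0]
gripper_width: 9.9
gripper_force: 35.6
time_s: 27.98
ee_pos: [439.4, -255.9, 266.8]
ee_rot: [180.0, 0.0, 25.5]
force: [0.1, -0.2, -3.4]
gripper_width: 9.8
gripper_force: 35.6
time_s: 28.4
ee_pos: [434.4, -320.6, 266.6]
ee_rot: [-180.0, 0.0, 25.5]
force: [0.2, 0.5, -3.2]
gripper_width: 9.9
gripper_force: 35.6
time_s: 28.82
ee_pos: [434.4, -319.0, 245.3]
ee_rot: [-179.9, 0.1, 25.6]
force: [-0.8, -0.1, -3.1]
gripper_width: 9.3
gripper_force: 35.6
pos [ 434.4 -319.   245.3] yaw 25.6 rp [-1.7987e+02  6.0000e-02] t 28.8167 F [-0.8 -0.1 -3.1] w 9.3 gf 35.61728553380817
tool shift mm x -0.0 y 1.0 z -1.5
```

```bash
python3 -m crank '[{"grip":0,"x":0,"y":0,"z":0.006,"yaw":0},{"grip":0,"x":0,"y":0,"z":0.016,"yaw":0},{"grip":0,"x":0,"y":0,"z":0.028,"yaw":0},{"grip":0,"x":0,"y":0,"z":0.038,"yaw":0},{"grip":0,"x":0,"y":0,"z":0.045,"yaw":0}]'
python3 -m crank '[{"grip":0,"x":0,"y":0,"z":0.005,"yaw":0},{"grip":0,"x":0,"y":0,"z":0.01,"yaw":0},{"grip":0,"x":0,"y":0,"z":0.015,"yaw":0},{"grip":0,"x":0,"y":0,"z":0.018,"yaw":0},{"grip":0,"x":0,"y":0,"z":0.02,"yaw":0}]'
python3 -m crank '[{"grip":0,"x":0,"y":0,"z":0.002,"yaw":0},{"grip":0,"x":0,"y":0,"z":0.004,"yaw":0},{"grip":0,"x":0,"y":0,"z":0.006,"yaw":0},{"grip":0,"x":0,"y":0,"z":0.008,"yaw":0},{"grip":0,"x":0,"y":0,"z":0.009,"yaw":0}]'
```

```text
time_s: 29.23
ee_pos: [434.3, -319.7, 200.0]
ee_rot: [-179.9, 0.1, 25.5]
force: [-0.6, 0.0, -3.5]
gripper_width: 10.0
gripper_force: 35.6
time_s: 29.65
ee_pos: [434.8, -320.1, 181.5]
ee_rot: [-180.0, 0.0, 25.5]
force: [-0.6, 0.2, -3.8]
gripper_width: 9.7
gripper_force: 35.6
time_s: 30.07
ee_pos: [434.8, -320.1, 172.6]
ee_rot: [180.0, 0.0, 25.5]
force: [1.1, -0.2, -3.7]
gripper_width: 10.0
gripper_force: 35.6
```

```bash
python3 -m crank '[{"grip":0,"x":0,"y":0,"z":0.001,"yaw":0},{"grip":0,"x":0,"y":0,"z":0.002,"yaw":0},{"grip":0,"x":0,"y":0,"z":0.003,"yaw":0},{"grip":0,"x":0,"y":0,"z":0.0035,"yaw":0},{"grip":0,"x":0,"y":0,"z":0.004,"yaw":0}]'
python3 -m crank '[{"grip":0,"x":0,"y":0,"z":0.0003,"yaw":0},{"grip":0,"x":0,"y":0,"z":0.0006,"yaw":0},{"grip":0,"x":0,"y":0,"z":0.001,"yaw":0},{"grip":0,"x":0,"y":0,"z":0.001,"yaw":0},{"grip":0,"x":0,"y":0,"z":0.001,"yaw":0}]'
```

```text
time_s: 30.48
ee_pos: [434.9, -320.1, 168.8]
ee_rot: [180.0, -0.0, 25.5]
force: [-0.5, -0.0, -2.8]
gripper_width: 9.8
gripper_force: 35.6
time_s: 30.9
ee_pos: [434.9, -320.1, 167.8]
ee_rot: [180.0, -0.0, 25.5]
force: [-0.5, 0.3, -2.9]
gripper_width: 9.8
gripper_force: 35.6
```

```bash
python3 -m crank '[{"grip":0,"x":0,"y":0,"z":0.0002,"yaw":0},{"grip":0,"x":0,"y":0,"z":0.0004,"yaw":0},{"grip":0,"x":0,"y":0,"z":0.0006,"yaw":0},{"grip":0,"x":0,"y":0,"z":0.0006,"yaw":0},{"grip":0,"x":0,"y":0,"z":0.0006,"yaw":0}]'
```

```text
time_s: 31.32
ee_pos: [434.8, -320.1, 167.3]
ee_rot: [180.0, -0.0, 25.5]
force: [0.8, 0.5, -1.6]
gripper_width: 9.9
gripper_force: 35.6
```

```bash
python3 -m crank '[{"grip":0,"x":0,"y":0,"z":0.0002,"yaw":0},{"grip":0,"x":0,"y":0,"z":0.0004,"yaw":0},{"grip":0,"x":0,"y":0,"z":0.0006,"yaw":0},{"grip":0,"x":0,"y":0,"z":0.0006,"yaw":0},{"grip":0,"x":0,"y":0,"z":0.0006,"yaw":0}]'
```

```text
time_s: 31.73
ee_pos: [434.9, -320.0, 167.0]
ee_rot: [180.0, -0.0, 25.5]
force: [-0.5, 2.0, 2.4]
gripper_width: 9.8
gripper_force: 35.6
```

Contact came at 167.0 mm, where 166.8 is fully seated. I'll release, retreat and inspect.

```bash
python3 -m crank '[{"grip":0,"x":0,"y":0,"z":0.0002,"yaw":0},{"grip":0,"x":0,"y":0,"z":0.0003,"yaw":0},{"grip":0,"x":0,"y":0,"z":0.0003,"yaw":0},{"grip":0,"x":0,"y":0,"z":0.0003,"yaw":0},{"grip":0,"x":0,"y":0,"z":0.0003,"yaw":0}]' 6
python3 -m crank '[{"grip":0.009,"x":0,"y":0,"z":0,"yaw":0},{"grip":0.012,"x":0,"y":0,"z":0,"yaw":0},{"grip":0.016,"x":0,"y":0,"z":0,"yaw":0},{"grip":0.024,"x":0,"y":0,"z":0,"yaw":0},{"grip":0.035,"x":0,"y":0,"z":0,"yaw":0}]' 10
python3 -m crank '[{"grip":0.04,"x":0,"y":0,"z":0,"yaw":0},{"grip":0.04,"x":0,"y":0,"z":-0.008,"yaw":0},{"grip":0.04,"x":0,"y":0,"z":-0.025,"yaw":0},{"grip":0.04,"x":0,"y":0,"z":-0.05,"yaw":0},{"grip":0.04,"x":0,"y":0,"z":-0.08,"yaw":0}]'
python3 -m crank '[{"grip":0.04,"x":0.01,"y":-0.025,"z":0,"yaw":0},{"grip":0.04,"x":0.025,"y":-0.055,"z":0,"yaw":0},{"grip":0.04,"x":0.045,"y":-0.085,"z":0,"yaw":0},{"grip":0.04,"x":0.06,"y":-0.11,"z":0,"yaw":0},{"grip":0.04,"x":0.07,"y":-0.13,"z":0,"yaw":0}]'
python3 - <<'E'
from h import *
to(434,-320,247)
im=grab_frame("side");im2=grab_frame("top");im3=grab_frame("wrist")
cv2.imwrite("pics/c14.png",np.hstack([cv2.resize(im[80:230,270:420],(400,400),interpolation=cv2.INTER_CUBIC),cv2.resize(im2[190:310,320:440],(400,400),interpolation=cv2.INTER_CUBIC)])[:,:,::-1])
m=camera_model("top")
for b in hue(im2,0,10,600): print(b.mean(0).round(),rfit(b,m,178,60,(460,-368)))
for b in hue(im2,11,20,600): print("bat",rfit(b,m,18,85,(460,-366)))
E
```

```text
time_s: 32.15
ee_pos: [434.9, -320.1, 166.9]
ee_rot: [180.0, -0.0, 25.5]
force: [-1.9, 2.7, 5.2]
gripper_width: 10.9
gripper_force: 5.9
time_s: 32.57
ee_pos: [435.0, -320.4, 166.0]
ee_rot: [180.0, 0.0, 25.5]
force: [-0.1, -0.4, 0.1]
gripper_width: 26.4
gripper_force: 0.0
time_s: 32.98
ee_pos: [434.1, -319.6, 246.3]
ee_rot: [-179.8, 0.1, 25.5]
force: [1.0, -0.2, -0.7]
gripper_width: 40.1
gripper_force: 0.0
time_s: 33.4
ee_pos: [442.1, -170.7, 247.0]
ee_rot: [180.0, -0.1, 25.6]
force: [-0.5, -0.3, 0.4]
gripper_width: 39.6
gripper_force: 0.0
pos [ 442.1 -170.7  247. ] yaw 25.59 rp [ 1.7997e+02 -7.0000e-02] t 33.4 F [-0.5 -0.3  0.4] w 39.6 gf 0.0
tool shift mm x -71.8 y 131.2 z 0.0
[411. 234.] (array([ 456.5, -367.3]), 54, 119)
[229. 134.] (array([ 460., -368.]), 0, 111)
```

View pics/c14.png

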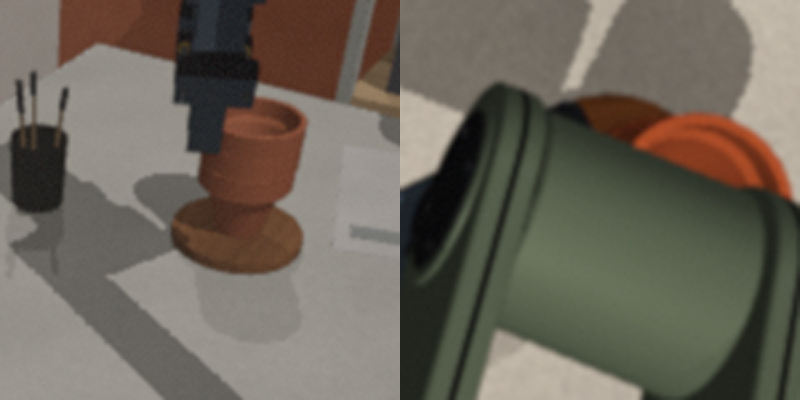

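```bash
python3 -c "
from workcell import *
print(job_done())"
```

```text
the job is handed in; nothing more can be done
None
```

All three pots stand in one upright, seated stack in the middle of the bat, with the cast pot on top; the job was handed in at about 33 s with the gripper clear, but I viewed 12 pictures, two over the limit of 10.

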